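# Reset the interlock key switch

### The arm

A 7-joint arm with a two-finger parallel gripper is mounted at the origin on the work surface. World frame = base frame: x ahead of the robot, y to its left, z up, the work surface at z = 0. Lengths are in m, angles in rad, forces in N, time in s.
With the tool pointing down it reaches from about 0.4 to 0.925 m from the base axis. Payload 5.6 kg.
Tool frame: the origin (TCP) lies at the very end of the fingers, on their centre line; the grasp point (between the pads) lies 19 mm behind it; z points along the fingers, y is the line along which they close (so a half turn about z gives the same grasp; the last joint's range is limited). The gripper opens to 85 mm and grips with 20 to 120 N. Pads are 22 mm wide; open, the fingers measure 114 mm over their backs; the gripper's body (76 mm by 85 mm) begins 54 mm behind the grasp point. The pads swing forward as they close: fully open they stand 13 mm farther back than shut.
Start: joints at [1.068, 0.468, -0.012, 1.603, 0.006, 1.071, -0.056], TCP at [0.288, -0.583, 0.231] pointing down, gripper open.
Joint ranges: [-2.53, 2.53], [-0.31, 2.02], [-1.57, 1.55], [0.28, 2.44], [-1.29, 4.43], [0.15, 1.84], [-2.92, 2.92]. Speed limits (rad/s): [2.57, 2.57, 3.14, 3.14, 3.14, 3.14, 3.14].

### API

Orientations are given as a 3x3 rotation matrix whose columns are the frame's x, y, z axes.
In Python, from cell import env, optics gives the robot as it stands. Calls block until the motion is done:
- env.reach(position, orientation): joint-space move of the TCP to a pose.
- env.line_to(position, attitude=None, velocity=0.15, f_stop=None): straight line of the TCP; attitude=None keeps the orientation; velocity is the mean speed in m/s. With f_stop (N) it stops when the force on the tool has changed by that much, and returns True; else False.
- env.move_joints(angles): joint-space move.
- env.open_gripper() and env.gripper_close(force=None): open the fingers fully, or close them until they stop; force is the grip in N (None keeps the last).
- env.dwell(seconds).
- env.ik(position, orientation): joint angles nearest the present ones, or None.
- env.sense(): the state.
- optics.grab_frame(name): name is "scene" or "top"; returns the picture (420x560x3 uint8, red, green, blue); there is no depth.
- optics.camera_info(name): a dict with "mtx" (3x3 intrinsics, pixels), "k1" (the pictures are not rectified: a ray, as slopes to the right and down, at radius r is drawn at 1 + k1 r^2 times it, then the intrinsics apply), "world_from_camera" (4x4, takes a point from camera to world coordinates). Camera axes: x right, y up, looking along -z (the intrinsics and any distortion apply to the point x, -y, -z); pixel columns grow to the right and rows downward; lengths in m; the calibration is good to about 2 mm. A picture is of the moment at which its call begins. camera_info takes no time and is no camera call.
A pose or a line that the arm cannot do raises env.IKError and nothing moves.
- env.close_job(): hands the job in; it is judged then, once.
The state is a dict: "clock": time; "joints": joint angles; "joint_velocities": joint speeds; "tau": joint torques, N m; "position": TCP position; "tool_rot": TCP orientation; "contact_force": force on the tool from outside, world axes, zero at the start; "torque": the same for the moment, N m; "width": finger opening in m; "gripper_force": force on a finger pad.
Only numpy, scipy, OpenCV 4.12 (cv2) and the standard library are available. Lean on these libraries where they do the work, as an engineer would, in place of code of your own. Each camera call takes 0.05 s, during which the arm holds its last target. There are 200 camera calls.

### The job

The microscope's stage interlock has tripped: take the red key from its blue parking block, push it gently down into the sprung key switch on the white interlock unit until its collar sits on the brass plate, turn it clockwise to its stop, turn it back fully home, pull it out and stand it back in the parking block, collar down on the block. The switch floats up to 10 mm sideways in its housing, so feel for the keyhole with light pressure and never force the key; leave everything else on the bench where it is.

Things in the scene. Friction and masses are not known exactly. Their poses are not given: they have to be found in the camera images.
- key_grip (a point): Middle of the key's handle, on its axis, 45 mm above the tip: a red slab 34 mm wide (key x), 12 mm thick (key y), 42 mm high, from 22 to 64 mm above the tip. Key z points up when it stands in the block. It works the same after a half turn about z. Mass 40 to 85 g.
- key_tip (a point): Bottom end of the key's steel bit, on its axis, axes as key_grip. From the tip up: bit 14 mm wide (key x) by 5 mm thick (key y) up to 9 mm (its lowest 2 mm narrowed to 12 by 4.6 mm), round neck 5 mm diameter from 9 to 17 mm, round collar 24 mm diameter from 17 to 22 mm, then the red handle.
- lock (a point): Nominal centre of the key switch, on the top face of its brass plate (40 in x, 64 in y, 5 mm thick; black tick = home, red tick = stop), 78 mm above the bench. Axes are the unit's; z up. Keyhole in the plate: 15.6 mm long (x) by 6.6 mm (y), edges barely bevelled; the key goes in with its x along this x, either way round. The true keyhole lies off this point by up to 10 mm, see unit.
- unit: White interlock unit, 150 (x) x 170 x 70 mm high, fixed; origin under its centre, key switch 20 mm towards its -x side. Plate and rotor float together: truly up to 10 mm either way along unit y (none along x), unmoved by light rubbing, shifting above 12 N sideways. The plate is sprung down: gives from 2 N, 1.5 N per mm, solid after 8 mm at 14 N; it pops up again when the bit finds the keyhole.
- rotor (a joint): Angle of the rotor under the plate, rad: 0 = home (key along lock x), grows clockwise seen from above to a buffered stop at 1.2. Friction 0.06 N m; stays where left; twisting beyond 0.2 N m strains the lock. The bit has about 0.1 rad of play each way: turn the handle farther, at both ends. Collar on plate = fully in (tip 17 mm below plate top), bit free to turn; away from home the bit is trapped under the plate.
- slot (a point): Centre of the slot in the top face of the blue parking block (75 x 55 x 40 mm high, steel foot 90 x 70 mm, fixed), 40 mm above the bench; x along the slot. Slot 18 mm (x) by 9 mm (y), 30 mm deep, edges bevelled 3 mm. The parked key stands upright with its x along this x, collar on the block, tip 17 mm below this point.
- vial: Bystander: small amber vial, 28 mm diameter, 50 mm high, standing on the back of the interlock unit, 72 mm behind (lock +x) and 55 mm beside (lock +y) the key switch. Origin at the centre of its underside.
- jar: Bystander: clear jar, 52 mm diameter, 75 mm high; origin under its centre.
- driver: Bystander: yellow screwdriver lying on the bench, 150 mm long; origin under its middle.
- mouse: Bystander: black computer mouse, 105 x 58 x 30 mm, on a blue mat.
- wafer: Bystander: patterned wafer on a round white carrier, 240 mm diameter, 8 mm high.
- cassette: Bystander: white wafer cassette, 160 x 180 mm, 150 mm high with its wafers.
Not all that is in view belongs to the job. There is more than one size of the part that bears slot; the job needs the largest.

How it is judged:
By the outcome, as a careful person would: the job done as asked, in the order asked, and still so for the second after the job is handed in, with the robot touching nothing.
It also fails if it takes over 72 s, if anything falls off the work surface, if the arm or the gripper's body presses on something with over 40 N, if the wrist force passes 120 N, or if a joint passes its speed limit or range.

## Working session

There is one attempt and no reset: what is moved stays moved. The work goes in short steps, each a Python script; the robot and the scene stay as the last script left them, time stands still between calls to the robot, and variables do not carry over. Pictures are saved under pics/ and viewed, at most 10 in all, crops included, and the job is handed in when it is done.

```bash
ls; mkdir -p pics
python3 - <<'E'
from cell import env, optics
import cv2, numpy as np
for n in("scene","top"):
    cv2.imwrite(f"pics/{n}0.png",cv2.resize(optics.grab_frame(n)[:,:,::-1],(800,600),interpolation=cv2.INTER_CUBIC))
    c=optics.camera_info(n);print(n,c)
s=env.sense();print(s)
E
```

```text
pics
scene {'mtx': array([[405.92629851,   0.        , 284.18909824],
       [  0.        , 405.92629851, 210.53976102],
       [  0.        ,   0.        ,   1.        ]]), 'k1': 0.003835126792991084, 'world_from_camera': array([[ 0.70966891, -0.5377416 ,  0.45519666,  1.11193132],
       [ 0.70453361,  0.54308707, -0.45682472, -0.51533226],
       [-0.00155777,  0.64489565,  0.76426904,  0.93618128],
       [ 0.        ,  0.        ,  0.        ,  1.        ]])}
top {'mtx': array([[480.44380207,   0.        , 275.42074519],
       [  0.        , 480.44380207, 201.58922823],
       [  0.        ,   0.        ,   1.        ]]), 'k1': 0.016012677972264387, 'world_from_camera': array([[-0.00566297,  0.98398927, -0.17813771,  0.35255668],
       [-0.99996003, -0.00680489, -0.00579996,  0.00184475],
       [-0.00691931,  0.17809774,  0.98398847,  1.39578714],
       [ 0.        ,  0.        ,  0.        ,  1.        ]])}
{'clock': 0.1, 'joints': array([ 1.06798981,  0.4682848 , -0.01157775,  1.60353626,  0.00603293,
        1.07139722, -0.05629537]), 'joint_velocities': array([ 7.30707165e-04, -1.65099506e-03, -7.13599295e-06, -1.99847415e-03,
       -3.96488407e-04, -2.06229072e-04, -1.87946585e-03]), 'tau': array([ 1.36010131e-03, -5.33518732e+01,  2.21148710e-02, -2.51966071e+01,
        1.15964311e-02,  4.32095971e-03,  7.76940709e-06]), 'position': array([ 0.28815017, -0.58208075,  0.23043442]), 'tool_rot': array([[ 8.96167771e-01,  4.43714567e-01, -8.42470231e-04],
       [ 4.43715339e-01, -8.96166765e-01,  1.35143518e-03],
       [-1.55342347e-04, -1.58492962e-03, -9.99998732e-01]]), 'contact_force': array([-0.307638  , -0.3942347 , -0.51271311]), 'torque': array([-0.01023188,  0.00681524,  0.00255027]), 'gripper_force': 0.0, 'width': 0.08549086234053878}
```

View pics/scene0.png

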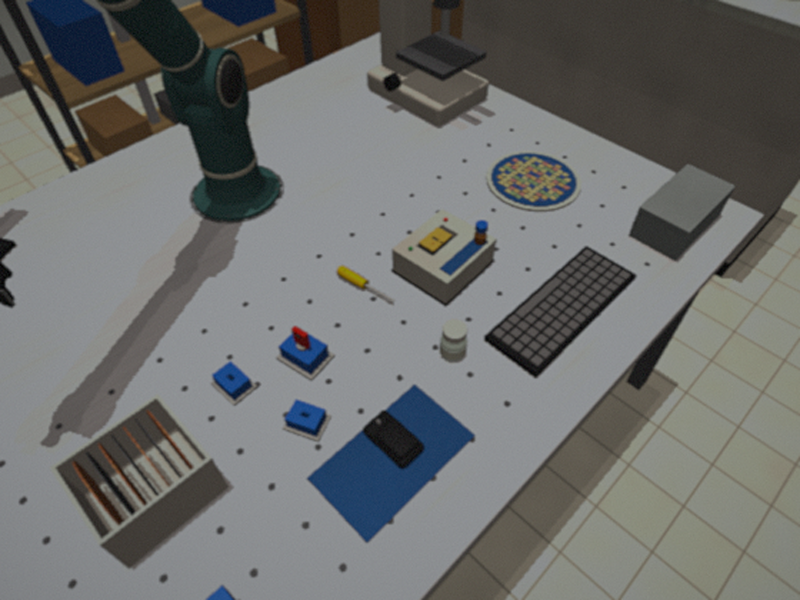

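View pics/top0.png

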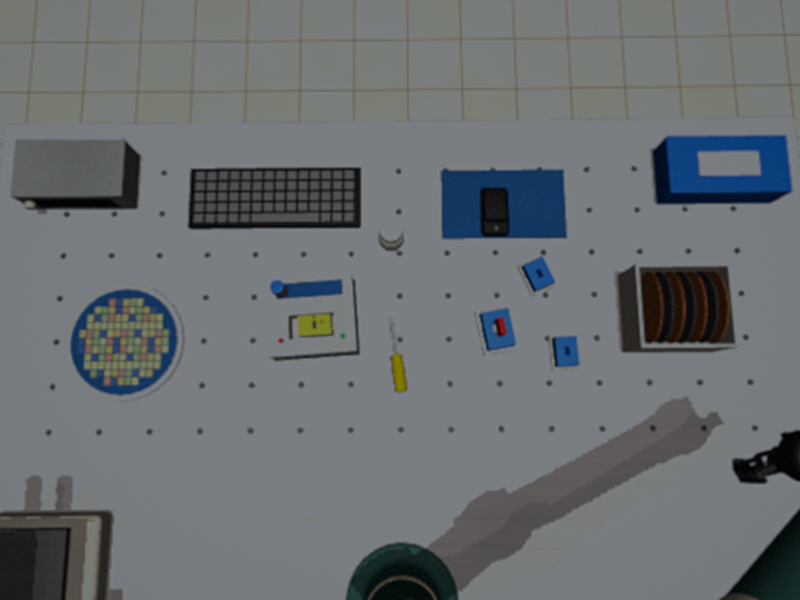

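The scene image shows the key in the largest block at about (303,345) and the unit at about (443,255). In the top image, the key is at about (500,327) and the brass plate at about (315,324). Next I'll segment these for poses and look at enlarged crops.

```bash
cat > h.py <<'E'
from cell import env, optics
import cv2, numpy as np
def ray(n,uv):
    c=optics.camera_info(n);M=c["world_from_camera"]
    k=np.array([c["k1"],0,0,0.])
    p=cv2.undistortPoints(np.array(uv,float).reshape(-1,1,2),c["mtx"],k)[:,0]
    d=np.c_[p[:,0],-p[:,1],-np.ones(len(p))]@M[:3,:3].T
    return M[:3,3],d
def onz(n,uv,z):
    o,d=ray(n,uv);return o+d*((z-o[2])/d[:,2])[:,None]
def proj(n,P):
    c=optics.camera_info(n);M=np.linalg.inv(c["world_from_camera"])
    q=np.atleast_2d(P)@M[:3,:3].T+M[:3,3];a=q[:,0]/-q[:,2];b=-q[:,1]/-q[:,2];f=1+c["k1"]*(a*a+b*b)
    K=c["mtx"];return np.c_[K[0,0]*a*f+K[0,2],K[1,1]*b*f+K[1,2]]
def rot(th): # tool down, tool x at angle th in world
    c,s=np.cos(th),np.sin(th);return np.array([[c,s,0],[s,-c,0],[0,0,-1.]])
E
python3 - <<'E'
from h import *
im={n:optics.grab_frame(n) for n in("scene","top")}
def seg(n,lo,hi,box,z,name,smin=110,vmin=40):
    hsv=cv2.cvtColor(im[n],cv2.COLOR_RGB2HSV);m=cv2.inRange(hsv,(lo,smin,vmin),(hi,255,255))
    if lo==0:m|=cv2.inRange(hsv,(172,smin,vmin),(180,255,255))
    w=np.zeros_like(m);x0,y0,x1,y1=box;w[y0:y1,x0:x1]=m[y0:y1,x0:x1]
    v,u=np.nonzero(w)
    P=onz(n,np.c_[u,v],z)[:,:2]
    r=cv2.minAreaRect((P*1000).astype(np.float32))
    print(n,name,len(u),"mean",P.mean(0).round(4),"rect",np.round(r,1) if 0 else r)
    return w
seg("top",0,8,(335,215,365,245),.087,"key")
seg("top",95,130,(325,205,370,255),.04,"block")
seg("top",20,35,(195,210,240,240),.078,"plate")
seg("scene",0,8,(195,220,225,250),.066,"key")
seg("scene",18,35,(285,150,325,182),.078,"plate")
seg("scene",95,130,(190,225,236,262),.04,"block")
t=im["top"][:,:,::-1];s=im["scene"][:,:,::-1]
cr=[t[205:255,320:387],t[190:255,180:267],s[215:265,185:252],s[145:210,265:352]]
o=np.vstack([np.hstack([cv2.resize(c,(400,300),interpolation=cv2.INTER_CUBIC) for c in cr[i:i+2]]) for i in(0,2)])
cv2.imwrite("pics/crops.png",cv2.convertScaleAbs(o,alpha=1.4))
E
```

```text
top key 50 mean [ 0.5139 -0.1953] rect ((514.4251708984375, -195.309814453125), (28.673381805419922, 12.168198585510254), 7.540417194366455)
top block 424 mean [ 0.514  -0.1947] rect ((515.2166748046875, -195.62179565429688), (74.11274719238281, 56.697975158691406), 10.40909194946289)
top plate 326 mean [0.5207 0.1631] rect ((520.906005859375, 164.57492065429688), (64.2967758178711, 38.92916488647461), 89.61809539794922)
scene key 100 mean [ 0.5145 -0.1958] rect ((515.4901733398438, -196.0170440673828), (22.295551300048828, 53.248443603515625), 62.816287994384766)
scene plate 218 mean [0.5241 0.1628] rect ((523.8866577148438, 163.76626586914062), (41.559730529785156, 70.25605010986328), 3.84250807762146)
scene block 479 mean [ 0.5323 -0.2048] rect ((525.9292602539062, -201.03469848632812), (86.57905578613281, 64.99164581298828), 10.668891906738281)
```

View pics/crops.png

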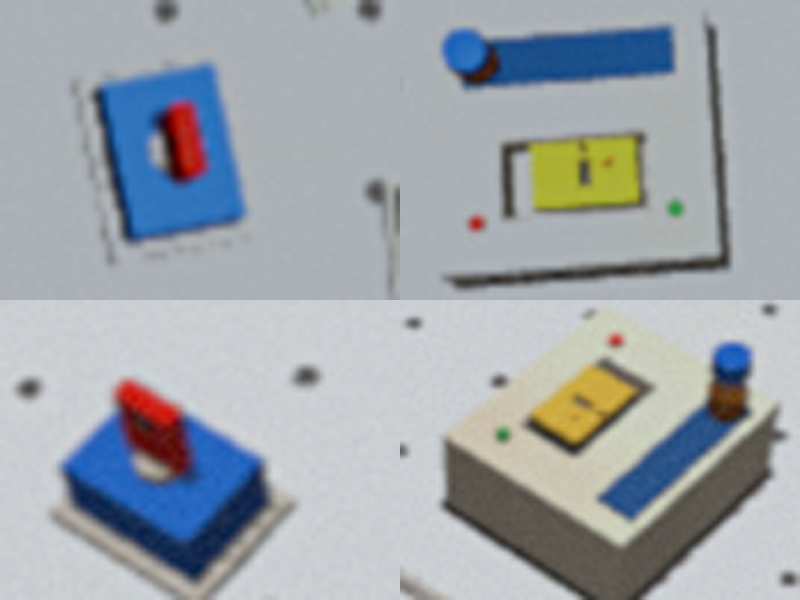

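The crops show the red key upright in the large block. The plate sits in its recess shifted towards -y, with the dark keyhole at about (585,172) in the top-right crop. I'll measure the keyhole and the unit's yaw more closely and grasp the key.

Run:
```python
from h import *
for n,pb,sb in(("top",(200,214,236,238),(190,190,245,212)),("scene",(290,155,322,180),(305,165,345,200))):
    A=np.mean([optics.grab_frame(n).astype(float) for _ in range(2)],0).astype(np.uint8)
    k=4;B=cv2.resize(A,None,fx=k,fy=k,interpolation=cv2.INTER_CUBIC);hsv=cv2.cvtColor(B,cv2.COLOR_RGB2HSV)
    def px(m,b):
        w=np.zeros_like(m);x0,y0,x1,y1=[k*i for i in b];w[y0:y1,x0:x1]=m[y0:y1,x0:x1];return w
    def toxy(w,z):
        v,u=np.nonzero(w);return onz(n,np.c_[(u+.5)/k-.5,(v+.5)/k-.5],z)[:,:2]*1000
    y=px(cv2.inRange(hsv,(17,110,50),(36,255,255)),pb)
    y=cv2.morphologyEx(y,cv2.MORPH_OPEN,np.ones((5,5)))
    P=toxy(y,.078);r=cv2.minAreaRect(P.astype(np.float32));print(n,"plate",r)
    hull=np.zeros_like(y);c=cv2.convexHull(np.argwhere(y)[:,::-1].astype(np.int32));cv2.fillConvexPoly(hull,c,255)
    hull=cv2.erode(hull,np.ones((9,9)))
    d=hull&cv2.inRange(hsv[...,2],0,int(np.median(hsv[...,2][y>0])*.72))
    nn,l,st,_=cv2.connectedComponentsWithStats(d)
    for i in range(1,nn):
        if st[i,4]>20:
            P=toxy(l==i,.078);q=cv2.minAreaRect(P.astype(np.float32));print("  dark",st[i,4],P.mean(0).round(1),q)
    s=px(cv2.inRange(hsv,(98,110,40),(125,255,255)),sb)
    P=toxy(s,.07);v=np.linalg.svd(P-P.mean(0),full_matrices=False)[2][0];print("  stripe yaw",np.degrees(np.arctan2(-v[0]*np.sign(v[1]),abs(v[1]))),cv2.minAreaRect(P.astype(np.float32)))
yaw=np.radians(10)
# candidate grasps: check ik
for a in (yaw,yaw+np.pi,yaw-np.pi):
    q=env.ik([.5145,-.1955,.12],rot(a));print(a,None if q is None else np.round(q,2))
for a in (.06,.06+np.pi,.06-np.pi):
    for da in(0,-1.45):
        q=env.ik([.52,.16,.12],rot(a+da));print(a,da,None if q is None else np.round(q,2))
```

```text
top plate ((520.570556640625, 164.00657653808594), (40.8192253112793, 65.23888397216797), 3.5365917682647705)
  dark 180 [521.2 164.2] ((521.54638671875, 164.16529846191406), (14.650550842285156, 5.52992057800293), 0.8926630616188049)
  stripe yaw 0.9255373709705635 ((592.94970703125, 181.41177368164062), (34.29414749145508, 138.47976684570312), 0.26471370458602905)
scene plate ((523.2998046875, 163.7618865966797), (43.1046142578125, 70.88948822021484), 4.264357089996338)
  dark 71 [520.9 164.7] ((520.95703125, 164.60357666015625), (5.2906107902526855, 11.935302734375), 86.4928207397461)
  stripe yaw 3.890554041367019 ((592.4500732421875, 170.03477478027344), (25.823486328125, 110.4997787475586), 3.758291244506836)
0.17453292519943295 [ 0.4   0.45 -0.13  1.93  0.08  0.76 -1.16]
3.316125578789226 [ 0.82  0.55 -0.67  1.9   0.45  0.84  1.67]
-2.9670597283903604 [ 0.82  0.55 -0.67  1.9   0.45  0.84  1.67]
0.06 0 [ 0.06  0.5  -0.53  1.92  0.34  0.8  -2.17]
0.06 -1.45 [ 0.54  0.94 -1.33  1.9   1.01  1.19  2.15]
3.201592653589793 0 [ 0.26  0.59 -0.8   1.91  0.55  0.87  0.8 ]
3.201592653589793 -1.45 [ 0.18  0.55 -0.69  1.92  0.47  0.84 -0.58]
-3.081592653589793 0 [ 0.26  0.59 -0.8   1.91  0.55  0.87  0.8 ]
-3.081592653589793 -1.45 [ 0.18  0.55 -0.69  1.92  0.47  0.84 -0.58]
```

Both cameras put the keyhole near (0.521, 0.164), with the unit's yaw at about 3.7°. Now I'll pick up the key.

Run:
```python
from h import *
a=np.radians(10)+np.pi;R=rot(a)
env.reach([.5145,-.1955,.17],R)
print(env.sense()["clock"])
env.line_to([.5145,-.1955,.052],velocity=.12,f_stop=8)
print(env.sense()["clock"],env.sense()["position"],env.sense()["contact_force"])
s0=env.sense()
env.gripper_close(40);s=env.sense()
print(s["clock"],s["width"],s["gripper_force"],s["contact_force"]-s0["contact_force"],s["torque"]-s0["torque"],s["position"])
i=[optics.grab_frame(n) for n in("scene","top")]
o=np.hstack([cv2.resize(i[0][190:270,160:267],(400,300),interpolation=2),cv2.resize(i[1][190:270,300:407],(400,300),interpolation=2)])
cv2.imwrite("pics/grasp.png",cv2.convertScaleAbs(o[:,:,::-1],alpha=1.4))
```

```text
2.0583
3.1917 [ 0.51510716 -0.19559573  0.05268965] [0.00856474 0.2197326  0.56951549]
3.85 0.011396962388527967 39.9858283996582 [ 0.10841474 -0.74840706  1.59168142] [-0.05529189  0.06449436 -0.01776408] [ 0.51460288 -0.19556919  0.05216477]
```

View pics/grasp.png

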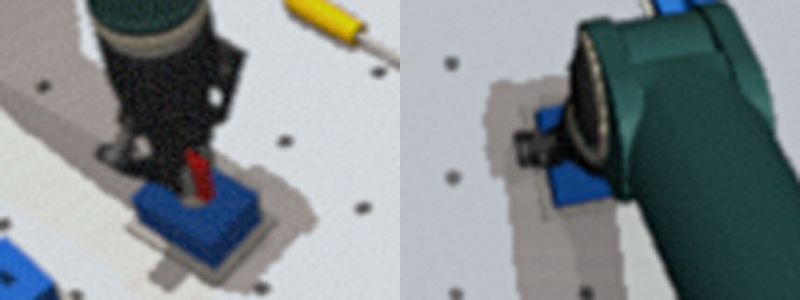

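The grasp is good: the jaws sit on the handle at about (195,175) in the left crop, at 11.4 mm width. I'll carry the key to the lock and make the first gentle probe.

Run:
```python
from h import *
p=env.sense()["position"]
env.line_to([p[0],p[1],.11],velocity=.12)
R=rot(np.radians(3.7)+np.pi)
p=env.sense()["position"];env.line_to([p[0],p[1],.15],velocity=.2)
s=env.sense();print(s["clock"],s["width"],s["contact_force"])
env.reach([.521,.1643,.15],R);env.line_to([.521,.1643,.116],velocity=.1);env.dwell(.2)
s=env.sense();f0=s["contact_force"];t0=s["torque"];print(s["clock"],s["position"],f0,t0)
print(env.line_to([.521,.1643,.0895],velocity=.02,f_stop=3.5))
s=env.sense();print(s["clock"],s["position"],s["contact_force"]-f0,s["torque"]-t0)
np.save("f0.npy",np.r_[f0,t0])
i=optics.grab_frame("scene")
cv2.imwrite("pics/lock1.png",cv2.convertScaleAbs(cv2.resize(i[130:210,250:357],(800,600),interpolation=2)[:,:,::-1],alpha=1.4))
```

```text
4.9333 0.011311902902857777 [-0.44773093 -0.13177558 -1.38464107]
6.975 [0.52145125 0.1644621  0.11659913] [ 0.36041738 -0.26439193 -1.68496514] [ 0.00482938 -0.03455964  0.00040323]
True
8.3667 [0.52064788 0.16465075 0.0893972 ] [ 0.17338354 -0.60101084  4.80400721] [-0.02881654 -0.04141209 -0.00735749]
```

View pics/lock1.png

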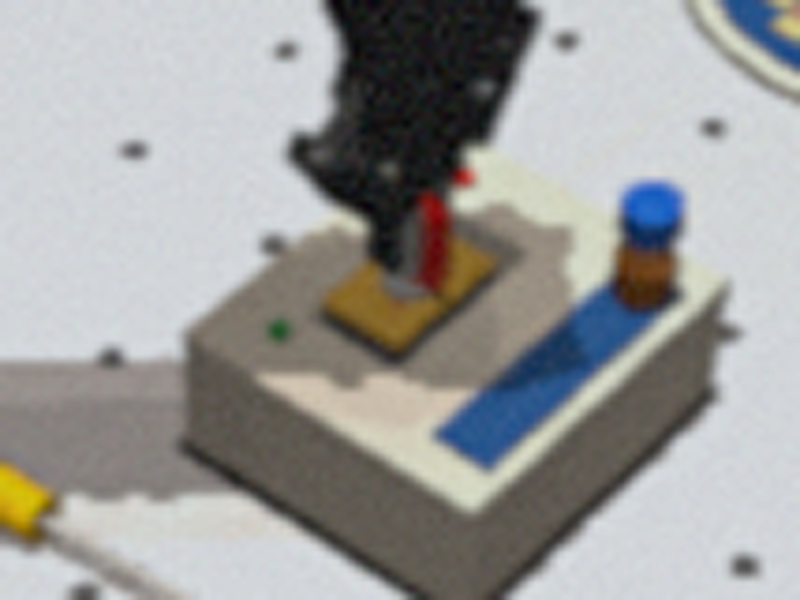

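The key went straight in: the picture shows the collar on the brass plate at about (410,285), and TCP z agrees with that. Now I'll turn it clockwise in small steps while watching the torque.

```bash
cat > turn.py <<'E'
from h import *
def turn(angs,tlim,a0=np.radians(3.7)+np.pi,pos=(.521,.1643,.0897)):
    w=np.load("f0.npy");pos=np.array(pos,float)
    for t in angs:
        env.line_to(pos,rot(a0-t),velocity=.05)
        env.dwell(.06);s=env.sense();f=s["contact_force"]-w[:3];m=s["torque"]-w[3:]
        R=s["tool_rot"];act=a0-np.arctan2(R[1,0],R[0,0]);act=(act+np.pi)%(2*np.pi)-np.pi
        print(round(s["clock"],2),round(t,2),act.round(3),f.round(1),m.round(3),(s["position"]*1e3).round(1))
        if abs(m[2])>tlim or np.hypot(*f[:2])>6 or f[2]>10: print("STOP");break
E
python3 - <<'E'
from turn import *
turn(np.arange(.1,.61,.1),.12)
E
```

```text
8.72 0.1 0.097 [-1.   3.7  4.2] [0.79  0.429 0.037] [520.7 165.1  89.7]
9.03 0.2 0.195 [-2.8  4.9  3.5] [1.216 0.547 0.053] [520.7 165.3  89.7]
9.34 0.3 0.296 [-2.3  4.2  3.4] [1.213 0.532 0.014] [520.8 165.4  89.8]
9.65 0.4 0.396 [-1.7  5.9  3.8] [1.276 0.504 0.031] [520.8 165.5  89.8]
STOP
```

The lateral force shows the rotor axis is about 1.2 mm further in +y, so I'll add a small centring correction and continue.

```bash
sed -i 's|        if abs(m\[2\])|        pos[:2]+=.00015*f[:2]\n        if abs(m[2])|; s|print("STOP");break|print("STOP",pos);return pos|; $a\    print(pos);return pos' turn.py
python3 - <<'E'
from turn import *
p=turn([.4,.4],.12,pos=(.5206,.1653,.0897))
p=turn(np.arange(.5,1.11,.1),.12,pos=p);np.save("p.npy",p)
E
```

```text
9.96 0.4 0.399 [-2.7  5.6  2.7] [1.109 0.369 0.061] [520.7 165.6  89.7]
STOP [0.52018993 0.16613792 0.0897    ]
10.27 0.5 0.497 [-0.2  4.1  3.2] [ 0.641 -0.029 -0.013] [520.6 165.9  89.8]
10.57 0.6 0.597 [1.8 1.9 2.5] [ 0.228 -0.205  0.015] [520.6 166.1  89.7]
10.88 0.7 0.697 [0.6 0.6 3.5] [-0.078 -0.209  0.028] [520.6 166.4  89.7]
11.19 0.8 0.797 [ 1.  -2.2  3.3] [-0.292 -0.347  0.04 ] [520.7 166.5  89.7]
11.5 0.9 0.896 [ 1.6 -0.3  3. ] [-0.202 -0.361  0.037] [520.8 166.6  89.7]
11.81 1.0 0.996 [ 1.9 -0.7  2.9] [-0.239 -0.35   0.046] [520.9 166.7  89.7]
12.12 1.1 1.096 [ 0.4 -0.6  3.3] [-0.149 -0.23   0.061] [521.1 166.7  89.6]
[0.52126887 0.16657645 0.0897    ]
```

Run:
```python
from turn import *
p=turn(np.arange(1.16,1.47,.04),.12,pos=np.load("p.npy"));np.save("p.npy",p)
```

```text
12.43 1.16 1.157 [ 1.2 -0.6  2.9] [-0.047 -0.161  0.067] [521.1 166.7  89.7]
12.73 1.2 1.198 [-0.3  0.7  3.3] [ 0.032 -0.018  0.022] [521.2 166.6  89.7]
13.04 1.24 1.239 [0.  0.3 4. ] [0.063 0.032 0.077] [521.3 166.7  89.7]
13.35 1.28 1.279 [-0.9  0.7  4.3] [0.028 0.042 0.054] [521.3 166.7  89.7]
13.66 1.32 1.319 [-0.   1.8  2.6] [ 0.061 -0.077  0.09 ] [521.3 166.7  89.7]
13.97 1.36 1.359 [ 1.3 -0.6  3.3] [-0.181 -0.175 -0.026] [521.4 166.8  89.7]
14.28 1.4 1.399 [ 0.9 -0.2  3.4] [-0.188 -0.088  0.082] [521.5 166.8  89.7]
14.58 1.44 1.439 [ 0.7 -0.5  3.4] [-0.181 -0.009  0.141] [521.5 166.9  89.7]
STOP [0.52169528 0.16682104 0.0897    ]
```

Run:
```python
from turn import *
w=np.load("f0.npy")
def tz():
    v=[]
    for _ in range(8): env.dwell(.02);s=env.sense();v.append(s["torque"][2]-w[5])
    return np.mean(v).round(3),np.std(v).round(3)
print(tz());p=np.load("p.npy");a0=np.radians(3.7)+np.pi
env.line_to(p,rot(a0-1.47),velocity=.05);print(tz(),env.sense()["clock"])
i=optics.grab_frame("scene")
cv2.imwrite("pics/turned.png",cv2.convertScaleAbs(cv2.resize(i[150:190,280:333],(800,600),interpolation=2)[:,:,::-1],alpha=1.4))
```

```text
(np.float64(0.169), np.float64(0.028))
(np.float64(0.243), np.float64(0.028)) 15.1
```

View pics/turned.png

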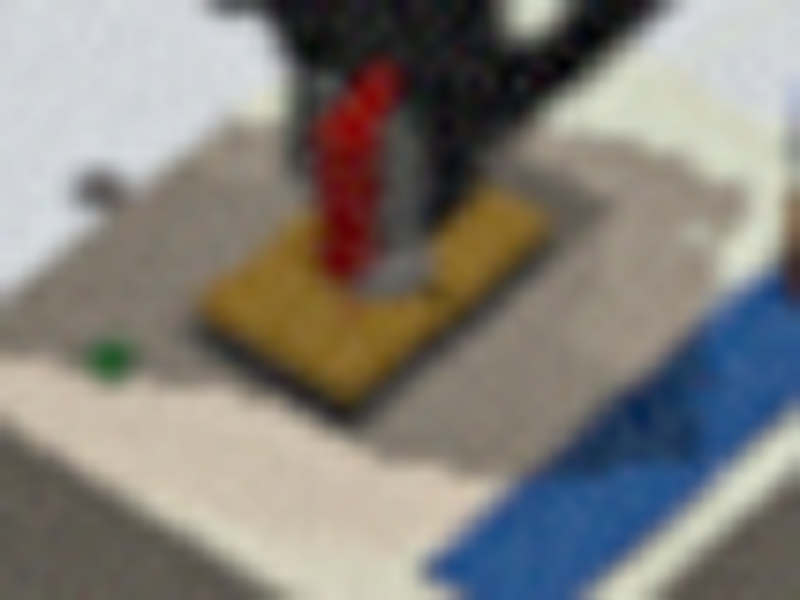

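The torque rise marks the stop, and the key handle in the picture at about (355,170) has turned. It peaked at 0.24 N m though, slightly more than intended, so I'm backing off at once and will average the torque near home.

Run:
```python
from turn import *
p=turn(np.arange(1.36,.05,-.13),.15,pos=np.load("p.npy"));np.save("p.npy",p)
```

```text
15.47 1.36 1.363 [-0.5 -0.3  3. ] [0.009 0.211 0.107] [521.5 166.8  89.6]
15.81 1.23 1.234 [-1.5 -0.2  3. ] [0.005 0.165 0.032] [521.7 166.9  89.7]
16.15 1.1 1.104 [-0.7  0.7  4. ] [-0.14   0.215 -0.004] [521.3 166.7  89.6]
16.49 0.97 0.974 [-2.  -1.2  3.6] [-0.252  0.429  0.001] [521.  166.6  89.6]
16.83 0.84 0.844 [-1.5 -1.1  3.8] [-0.301  0.442 -0.041] [520.9 166.5  89.6]
17.18 0.71 0.714 [-2.  -0.8  3.5] [-0.331  0.347  0.001] [520.8 166.4  89.7]
17.52 0.58 0.584 [-0.8 -1.7  3.2] [-0.414  0.248 -0.067] [520.6 166.3  89.7]
17.86 0.45 0.454 [-2.1 -2.8  3.3] [-0.404  0.171  0.006] [520.5 166.1  89.7]
18.2 0.32 0.324 [ 0.1 -0.9  3.2] [-0.279 -0.082 -0.042] [520.4 165.9  89.8]
18.54 0.19 0.194 [ 0.1 -0.9  4.4] [-0.238 -0.136 -0.11 ] [520.3 165.7  89.8]
18.88 0.06 0.064 [ 1.6 -1.1  2.4] [-0.246 -0.252 -0.056] [520.3 165.5  89.8]
[0.52030388 0.16528622 0.0897    ]
```

Run:
```python
from turn import *
w=np.load("f0.npy");p=np.load("p.npy");a0=np.radians(3.7)+np.pi
for t in np.arange(.02,-.3,-.025):
    env.line_to(p,rot(a0-t),velocity=.05)
    v=[]
    for _ in range(8): env.dwell(.02);s=env.sense();v.append(np.r_[s["contact_force"],s["torque"]]-w)
    m=np.mean(v,0);p[:2]+=.00015*m[:2];print(round(s["clock"],2),round(t,3),m.round(2)[:3],m[5].round(3))
    if m[5]<-.125:break
np.save("p.npy",p);print(p)
```

```text
19.27 0.02 [ 0.55 -0.33  3.32] -0.03
19.65 -0.005 [-0.2  -0.1   3.47] -0.037
20.03 -0.03 [0.05 0.36 3.58] -0.045
20.42 -0.055 [0.01 0.24 3.52] -0.044
20.8 -0.08 [-0.09 -0.07  3.59] -0.043
21.18 -0.105 [0.01 0.05 3.63] -0.049
21.57 -0.13 [0.29 0.07 3.41] -0.044
21.95 -0.155 [ 0.07 -0.5   3.58] -0.044
22.33 -0.18 [ 0.29 -0.25  3.46] -0.045
22.72 -0.205 [-0.03 -0.64  3.56] -0.116
23.1 -0.23 [-0.12 -0.69  3.48] -0.145
[0.52042566 0.16501025 0.0897    ]
```

Home stop felt at -0.2 rad, which is symmetric with the far end. I'll realign to 0 and pull the key out gently.

Run:
```python
from turn import *
w=np.load("f0.npy");p=np.load("p.npy");a0=np.radians(3.7)+np.pi
env.line_to(p,rot(a0),velocity=.05);env.dwell(.1)
s=env.sense();print((np.r_[s["contact_force"],s["torque"]]-w).round(2))
q=p.copy();q[2]=.0915;env.line_to(q,velocity=.03);env.dwell(.1)
q[2]=.115;print(env.line_to(q,velocity=.025,f_stop=4))
env.dwell(.1);s=env.sense();print(s["clock"],s["position"],s["width"],(np.r_[s["contact_force"],s["torque"]]-w).round(2))
```

```text
[-1.01 -0.39  3.23  0.11  0.03  0.02]
False
25.125 [0.52030191 0.16495843 0.11481569] 0.012090367141673171 [ 0.24  0.43  1.21 -0.03  0.09 -0.02]
```

Run:
```python
from h import *
p=env.sense()["position"];env.line_to([p[0],p[1],.15],velocity=.15);env.dwell(.1)
s=env.sense();print(s["clock"],s["contact_force"],s["width"])
i=optics.grab_frame("scene")
cv2.imwrite("pics/out.png",cv2.convertScaleAbs(cv2.resize(i[120:185,270:357],(800,600),interpolation=2)[:,:,::-1],alpha=1.4))
```

```text
25.6083 [-0.49445288  0.93275023 -0.88806858] 0.011325990979194412
```

View pics/out.png

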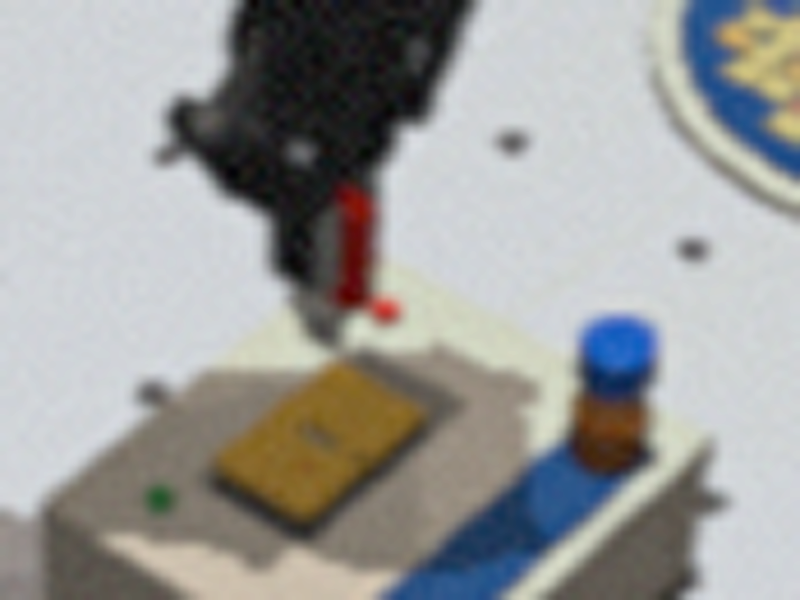

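The key is out and held at about (350,250), and the keyhole is back in its home orientation. Now I'll take it to the parking block.

Run:
```python
from h import *
R=rot(np.radians(10)+np.pi)
env.reach([.5146,-.1956,.15],R);env.line_to([.5146,-.1956,.08],velocity=.12);env.dwell(.15)
f0=env.sense()["contact_force"]
print(env.line_to([.5146,-.1956,.0508],velocity=.025,f_stop=3))
env.dwell(.1);s=env.sense();print(s["clock"],s["position"],s["contact_force"]-f0,s["width"])
```

```text
True
29.0167 [ 0.51446261 -0.1955197   0.05215221] [-0.11344863  0.27948252  5.93473537] 0.011214810724195152
```

Seated at exactly the original height. Releasing, retreating and checking.

Run:
```python
from h import *
env.open_gripper();env.dwell(.2)
env.line_to([.5145,-.1955,.16],velocity=.1)
env.reach([.42,-.45,.23],rot(np.radians(10)+np.pi));env.dwell(.2)
s=env.sense();print(s["clock"],s["contact_force"],s["width"])
i=[optics.grab_frame(n) for n in("scene","top")]
o=np.hstack([cv2.resize(i[0][215:265,185:252],(400,300),interpolation=2),cv2.resize(i[1][205:255,320:387],(400,300),interpolation=2)])
cv2.imwrite("pics/end.png",cv2.convertScaleAbs(o[:,:,::-1],alpha=1.4))
```

```text
32.4417 [-0.08352984  0.17429017  0.19649316] 0.08558934036446957
```

View pics/end.png

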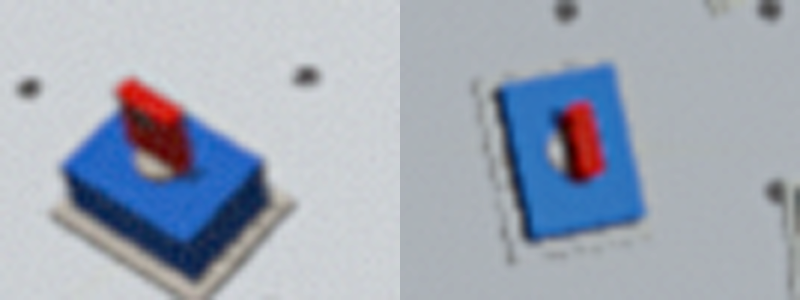

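The key stands upright with its collar on the block, at (155,130) in the left crop and (580,140) in the right, just as it was at the start. Handing in.

```bash
python3 -c "
from cell import env
print(env.close_job())"
```

```text
the job is handed in; nothing more can be done
None
```

The key was inserted, turned clockwise to its stop, turned back home and stood back in the parking block, and the job was handed in at about 32 s; at the stop the measured torque briefly reached about 0.24 N m, over the 0.2 N m strain limit, and no verdict came back.

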